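# Free the socket rack from the hand press and hang it on its two hooks

### The job

One end lug of the blue socket rack is still under the ram of the green hand screw press: first unscrew the press by its handwheel until the ram foot stands clear above the turned-up lip of the lug. Then draw the rack out, carry it by its black handle to the grey tool rail and hang both of its wire eyes on the two red hooks, letting go only once both eyes have dropped home behind the hook tips, so that it stays hanging still. Leave the other tools, bottles and tins where they are and do not force the rack against the press.

Things in the scene. Friction and masses are not known exactly. Their poses are not given: they have to be found in the camera images.
- rack: Blue steel socket rack, loose, 0.55 to 0.9 kg: tray 64 mm deep (x) and 248 long (y), rim 14 high, sockets to 57 high; with lugs 336 long; handle to 132 high. Origin: centre of its underside, z up. Same either way round. It starts standing on the bench, +y lug under the press ram 1 mm over the anvil; sliding it along its own -y draws it out.
- lug_top (a point): Top of the rack's +y lug, under the ram at the start: rack y = 149 mm, z = 39 mm. Each lug is a flat tab 36 mm wide (x) and 4 thick, from the 39 mm high end plate (y = 126 mm) to y = 168 mm, where a 4 mm thick lip turns up to z = 47 mm. Axes as the rack's.
- rack_grip (a point): Middle of the rack's black handle bar: bar 10 mm wide (rack x), 86 mm long (rack y), 14 mm high, centred 125 mm above the rack's underside on x = y = 0; its two posts are at y = +-40 mm. Axes as the rack's.
- eye_a (a point): Underside of the top wire of the eye at rack y = +100 mm, 89 mm above the rack's underside. The eye is an inverted U of 6 mm wire standing upright in the plane x = 0: clear width 24 mm along y, open below from the tray floor (5 mm) to this point, so a hook enters it along the rack's x. Axes as the rack's.
- eye_b (a point): The same on the eye at y = -100 mm.
- tool_rail: Grey rail fixed on two posts at the back: square tube, 440 mm long along its y, x 62 to 92 mm, top at z = 182 mm; posts at y = +-205; below it a board with small fixed tools reaching forward to x = 65. Nothing is higher than 193 mm. Origin on the bench midway below the two hook seats; x points away from the robot, y along the rail.
- hook_a (a point): Seat of the red hook at rail y = +100 mm, 178 mm high: the top of its level 8 mm round bar. The bar runs along the rail's x from the tube to 16 mm in front (-x) of this point, then turns up to a tip at x = -26 mm, 15 mm above the seat. An eye hangs with its wire on the bar anywhere behind the tip. Axes as the rail's.
- hook_b (a point): The same for the hook at the rail's y = -100 mm.
- wheel_hub (a point): Centre of the press's black three-spoke handwheel, on the screw axis at rim mid-height (205 mm above the bench when the screw is right down); rim 122 mm across over all, wire 12 mm; rises with the wheel. The hub's top is 18 mm above it.
- crank_mid (a point): Middle of the wheel's red upright crank handle, 20 mm diameter and 42 mm tall, which turns freely about its own upright axis 55 mm from the wheel's axis; 32 mm above wheel_hub, the handle reaching from 11 to 53 mm above it. Moves with the wheel.
- wheel (a joint): Turn of the handwheel in rad; grows anticlockwise seen from above, which unscrews and raises the ram. Starts between 0 and 0.6, goes to 7.2. About 0.05 N m of friction; it stays where it is left.
- stem (a joint): Rise of the screw, ram foot and wheel in m: 0.02 m for each full turn of the wheel. The flat ram foot, 20 mm in diameter, stands 39.5 mm above the bench at 0, i.e. 0.5 mm over the lug; it clears the 8 mm lip (47 mm above the bench) from about 0.008.
- press: Green C-frame hand screw press, fixed. Origin on the bench under the screw axis. Column at its +y (x +-25, y 80 to 130 mm), arm from it to the boss on the axis (radius 24), heights 114 to 166 mm; base plate x +-55, y -16 to 150, 16 high; anvil radius 16, top at 34 mm. The throat is open towards -y, where the rack lies.
- oil_bottle: Bystander: white bottle, 54 mm diameter, 165 mm tall, standing by one end of the rail. Origin: centre of its underside.
- jar: Bystander: green glass jar, 64 mm diameter, 100 mm tall, standing by the other end of the rail. Origin: centre of its underside.
- tin: Bystander: low aluminium tin, 60 mm diameter, 45 mm tall, under the hooks. Origin: centre of its underside.
- loose_socket: Bystander: upright steel socket, 30 mm diameter, 46 mm tall, behind the press end of the rack. Origin: centre of its underside.
- spanner: Bystander: steel spanner, 170 mm long, lying close behind the rack. Origin: middle of its underside, x along it.
- screwdriver: Bystander: screwdriver with a green handle, 190 mm long, lying on the bench. Origin: middle of its underside, x along it.
- drilled_plate: Bystander: bright aluminium plate 110 x 45 x 8 mm with three holes, lying on the bench. Origin: centre of its underside.
Things that resemble listed ones, but are neither listed nor needed, are in the scene too. What is shaped like the press but purple is not meant.

How it is judged (in metres and radians):
On the way, in this order (a step that is already met when the one before it is completed fails the run):
1. the ram foot has been screwed up clear of the lug's lip (risen at least 8.5 mm from its lowest position) while the rack is still in the press (value of joint stem above 0.0085 m and y of rack_grip in the frame of press above -0.19 m and height (world z) of rack below 0.03 m), for 0.1 s.
2. both eyes lie home on the two hooks while the rack is still held (((x of eye_a in the frame of hook_a between -0.014 and 0.05 m and y of eye_a in the frame of hook_a between -0.014 and 0.014 m and z of eye_a in the frame of hook_a between -0.006 and 0.004 m and x of eye_b in the frame of hook_b between -0.014 and 0.05 m and y of eye_b in the frame of hook_b between -0.014 and 0.014 m and z of eye_b in the frame of hook_b between -0.006 and 0.004 m) or (x of eye_a in the frame of hook_b between -0.014 and 0.05 m and y of eye_a in the frame of hook_b between -0.014 and 0.014 m and z of eye_a in the frame of hook_b between -0.006 and 0.004 m and x of eye_b in the frame of hook_a between -0.014 and 0.05 m and y of eye_b in the frame of hook_a between -0.014 and 0.014 m and z of eye_b in the frame of hook_a between -0.006 and 0.004 m)) and contact force between the fingers and rack above 0.5 N), for 0.2 s.
At the end, for the whole second after the job is handed in: Each eye of the rack rests on one of the two hooks (wire within 4 mm above the seat height and 6 mm below, within 14 mm of the hook sideways, behind its tip), the rack hangs still and released, the ram is still at least 8.5 mm up, and no bystander has moved 30 mm or more (((x of eye_a in the frame of hook_a between -0.014 and 0.05 m and y of eye_a in the frame of hook_a between -0.014 and 0.014 m and z of eye_a in the frame of hook_a between -0.006 and 0.004 m and x of eye_b in the frame of hook_b between -0.014 and 0.05 m and y of eye_b in the frame of hook_b between -0.014 and 0.014 m and z of eye_b in the frame of hook_b between -0.006 and 0.004 m) or (x of eye_a in the frame of hook_b between -0.014 and 0.05 m and y of eye_a in the frame of hook_b between -0.014 and 0.014 m and z of eye_a in the frame of hook_b between -0.006 and 0.004 m and x of eye_b in the frame of hook_a between -0.014 and 0.05 m and y of eye_b in the frame of hook_a between -0.014 and 0.014 m and z of eye_b in the frame of hook_a between -0.006 and 0.004 m)) and value of joint stem above 0.0085 m and linear speed of rack below 0.03 m/s and angular speed of rack below 0.3 rad/s and contact force between the fingers and rack below 0.1 N and distance of each of oil_bottle, jar, tin, loose_socket, spanner, screwdriver, drilled_plate from where it was at the start of the episode below 0.03 m); the robot touches nothing.
It fails at once if the bottle, jar, tin or loose socket is pushed 30 mm or more away or knocked over (distance of any of oil_bottle, jar, tin, loose_socket from where it was at the start of the episode above 0.03 m or angle between any of oil_bottle, jar, tin, loose_socket's own z axis and vertical above 0.5 rad).
It fails at once if the spanner, screwdriver or drilled plate is pushed 30 mm or more away (distance of any of spanner, screwdriver, drilled_plate from where it was at the start of the episode above 0.03 m).
It fails at once if the rack is forced against the press with more than 25 N (contact force between press and rack above 25 N).
It also fails if it takes over 64 s, if anything falls off the work surface, if the arm or the gripper's body presses on something with over 40 N, if the wrist force passes 120 N, or if a joint passes its speed limit or range.

### The arm

A 6-joint arm with a two-finger parallel gripper is mounted at the origin on the work surface. World frame = base frame: x ahead of the robot, y to its left, z up, the work surface at z = 0. Lengths are in m, angles in degrees, forces in N, time in s.
With the tool pointing down it reaches from about 0.325 to 0.775 m from the base axis. Payload 5.5 kg.
Tool frame: the origin (TCP) lies midway between the tips of the shut fingers; the grasp point (between the pads) lies 19 mm behind it; x points along the fingers, z is the direction in which the jaws open and shut, and the axes are right-handed (so a half turn about x gives the same grasp; the last joint's range is limited). The gripper opens to 88 mm and grips with 3 to 60 N. Pads are 20 mm wide; open, the fingers measure 115 mm over their backs; the gripper's body (75 mm by 178 mm) begins 61 mm behind the grasp point.
Start: joints at [-79.853, 5.22, 70.514, -0, 104.267, -3.249], TCP at [0.139, -0.584, 0.223] pointing down, gripper open.
Joint ranges: [-164.24, 164.24], [-49.07, 125.15], [9.68, 141.18], [-86.29, 266.29], [3.28, 154.24], [-151.56, 151.56]. Speed limits (degrees/s): [147.25, 147.25, 172.46, 180, 180, 180].

### API

Orientations are given as [roll, pitch, yaw] about the fixed x, y, z axes, in that order (R = Rz(yaw) Ry(pitch) Rx(roll)).
In Python, from cell import env gives the robot as it stands.
- The arm moves only by the tool move_arm, never from a script. Its argument "increments" is a list that holds one entry, the list of rows, each a list of 7 numbers: the opening, from -1 (shut) to 1 (fully open), then the shift along the tool's x, y, z in cm, then the turn, a rotation vector about the tool's x, y, z in rad. A call has 1 to 20 rows; each row shifts and turns the commanded pose from where the row before left it, along the tool's axes as they then stand; what a row does not reach is not made up. A row lasts 1/10 s, in which the tool goes at most 50 mm and 8.59 degrees, less where a joint would pass 70% of its speed; a pose out of reach is approached as far as the arm can. A call with a gripper value outside its range is refused whole. The fingers move at their own pace and stop on an object; "force" is the grip in N (left out, the last holds). Time passes only in rows, so rows that do not move let the fingers close. It gives the time, the measured TCP pose, the force and the opening at its end, in the units of the state.
- env.sense(): the state, without advancing time (a new reading comes with each control period).
- env.snapshot(name): name is "side" or "top" or "wrist"; returns the picture (420x560x3 uint8, blue, green, red); there is no depth.
- env.calibration(name): a dict with "fov_y" (degrees; the focal length in pixels is half the picture's height over the tangent of half this angle, whatever the lens; pixels are square), "cx", "cy" (the principal point, pixels), "camera_from_world" (4x4, takes a point from world to camera coordinates). Camera axes: x right, y down, z forward; pixel columns grow to the right and rows downward; lengths in m; the calibration is good to about 2 mm. A picture is of the moment at which its call begins: read the wrist's pose just before it. calibration takes no time and is no camera call; for the wrist camera it gives the pose at the moment of the call.
- env.sign_off(): hands the job in, once; it reports no verdict.
The state is a dict: "time": time; "qpos": joint angles; "qd": joint speeds; "effort": joint torques, N m; "tool_pos": TCP position; "orientation": TCP orientation; "ft_force": force on the tool from outside, world axes, zero at the start; "wrist_torque": the same for the moment, N m; "opening": opening from 0.0 (shut) to 1.0 (fully open).
Only numpy, scipy, OpenCV 4.12 (cv2) and the standard library are available. Lean on these libraries where they do the work, as an engineer would, in place of code of your own. Each camera call takes 0.05 s, during which the arm holds its last target.

## Working session

There is one attempt and no reset: what is moved stays moved. The work goes in short steps, Python scripts to look and compute and a tool call to move; the robot and the scene stay as the last step left them, time stands still between calls to the robot, and variables do not carry over. Pictures are saved under pics/ and viewed, and the job is handed in when it is done.

Besides the shell and the picture viewer there is one more tool, called after ">>>" by a JSON object that holds its "method" and its "body", one argument or row to a line. move_arm: Moves the arm, as the interface text tells. Its arguments: {"type":"object","properties":{"increments":{"type":"array"},"force":{"type":"number"}},"required":["increments"]}

```bash
ls; mkdir -p pics; python3 - <<'E'
from cell import env
import cv2,json
s=env.sense();print(s)
for n in["side","top","wrist"]:
    c=env.calibration(n);print(n,c)
    cv2.imwrite(f"pics/{n}0.png",env.snapshot(n))
E
```

```text
pics
{'time': 0.0, 'qpos': array([-7.98544673e+01,  5.26184618e+00,  7.05804673e+01, -5.19456537e-04,
        1.04266002e+02, -3.24670979e+00]), 'qd': array([ 0.04084955,  0.02159702, -0.05468127, -0.02814717,  0.03318342,
        0.10405236]), 'effort': array([-1.10772220e-03, -4.46468139e+01, -4.06442893e+01,  6.98742899e-02,
        2.96040787e-02, -1.49441257e-04]), 'tool_pos': array([ 0.13893405, -0.58339613,  0.22153398]), 'orientation': array([177.0197201 ,  89.89168338, 100.41183501]), 'ft_force': array([ 0.43538293, -0.33705065, -0.34661872]), 'wrist_torque': array([ 0.00922582, -0.00402692,  0.02795636]), 'opening': 1.0023371582202796}
side {'fov_y': 45.28278543097763, 'cx': 274.8362176920418, 'cy': 210.52611033126468, 'camera_from_world': array([[-0.7716889 , -0.63599057,  0.00349772,  0.30199398],
       [-0.44674583,  0.53813518, -0.71472281,  0.35178735],
       [ 0.45267472, -0.55310625, -0.69939908,  1.16392742],
       [ 0.        ,  0.        ,  0.        ,  1.        ]])}
top {'fov_y': 54.581801555510246, 'cx': 282.9517753915238, 'cy': 209.45579673608825, 'camera_from_world': array([[-0.02148315, -0.99973694, -0.00803301, -0.03786914],
       [-0.9937007 ,  0.022236  , -0.10983838,  0.43428945],
       [ 0.10998811,  0.00562273, -0.993917  ,  1.15353828],
       [ 0.        ,  0.        ,  0.        ,  1.        ]])}
wrist {'fov_y': 64.41680866682744, 'cx': 276.8415849284556, 'cy': 208.28459163155463, 'camera_from_world': array([[ 0.2318005 , -0.9727608 , -0.0022277 , -0.59877245],
       [-0.93160974, -0.22265245,  0.28727892, -0.03533982],
       [-0.27994967, -0.06451605, -0.95784438,  0.39083849],
       [ 0.        ,  0.        ,  0.        ,  1.        ]])}
```

View pics/side0.png

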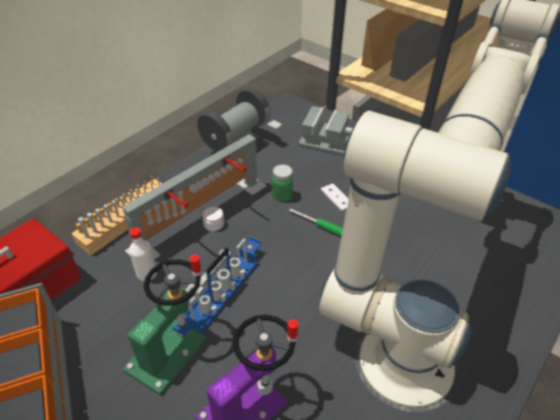

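View pics/top0.png

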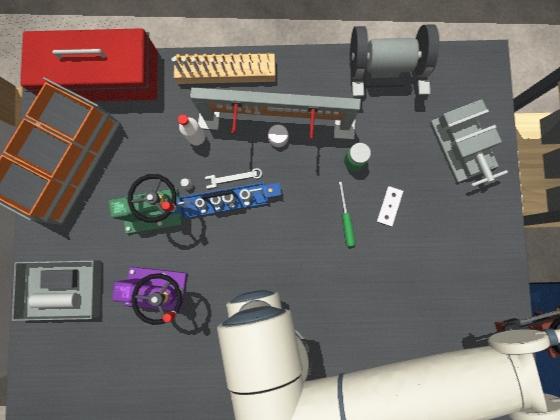

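View pics/wrist0.png

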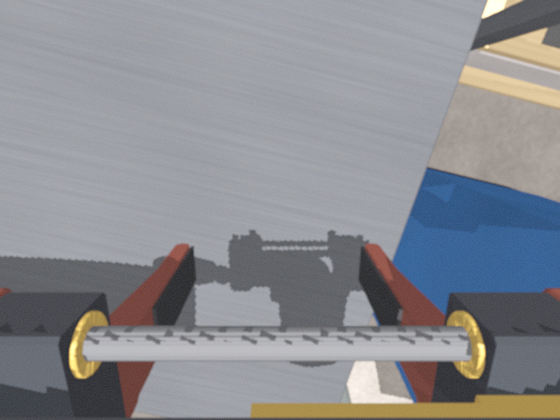

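The top view shows the green press with its wheel at about (153,198) and its red crank at (166,206). The blue rack runs from (180,207) to (282,190). The red hooks are at (235,117) and (312,122). The side view shows the green press's wheel at (172,282) and its crank at (196,264).

Possible mix-ups:
- The purple press, with its wheel at (157,298) and crank at (167,317) in the top view, is the decoy.
- The oil bottle's red cap at (183,120) could pass for a hook or the crank.
- The red tool box is at (90,60).
- The shop light falls on the grey rail, and the wood block at (225,67) is not the rail.

I choose the green press and will check it in a close crop.

```bash
cat > h.py <<'E'
import numpy as np, cv2
from scipy.spatial.transform import Rotation as R
def K(c):
    f=210/np.tan(np.radians(c["fov_y"]/2)); return f,c["cx"],c["cy"]
def ray(c,u,v):
    f,cx,cy=K(c); T=np.array(c["camera_from_world"]); Rm=T[:3,:3]; o=-Rm.T@T[:3,3]
    d=Rm.T@np.array([(u-cx)/f,(v-cy)/f,1]); return o,d/np.linalg.norm(d)
def onz(c,u,v,z):
    o,d=ray(c,u,v); return o+d*(z-o[2])/d[2]
def tri(obs):
    A=np.zeros((3,3));b=np.zeros(3);rs=[ray(*o) for o in obs]
    for o,d in rs:
        P=np.eye(3)-np.outer(d,d);A+=P;b+=P@o
    x=np.linalg.solve(A,b); return x,[np.linalg.norm((np.eye(3)-np.outer(d,d))@(x-o))*1000 for o,d in rs]
def proj(c,p):
    f,cx,cy=K(c);T=np.array(c["camera_from_world"]);q=T[:3,:3]@np.array(p)+T[:3,3]
    return np.array([f*q[0]/q[2]+cx,f*q[1]/q[2]+cy])
def crop(img,x0,y0,x1,y1,k,name):
    im=cv2.resize(img[y0:y1,x0:x1],None,fx=k,fy=k,interpolation=cv2.INTER_CUBIC);cv2.imwrite(name,im)
E
python3 - <<'E'
from h import *
t=cv2.imread("pics/top0.png");s=cv2.imread("pics/side0.png")
crop(t,105,155,295,245,4,"pics/tc.png");crop(s,110,200,280,350,4,"pics/sc.png")
crop(t,170,75,370,170,4,"pics/tr.png");crop(s,110,120,300,260,4,"pics/sr.png")
E
```

```text
(no output)
```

View pics/tc.png

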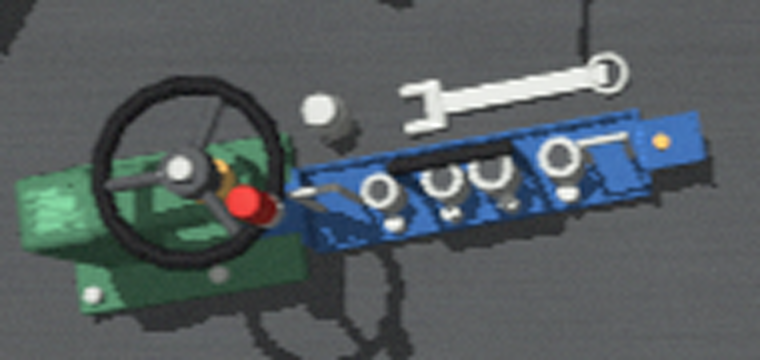

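View pics/sc.png

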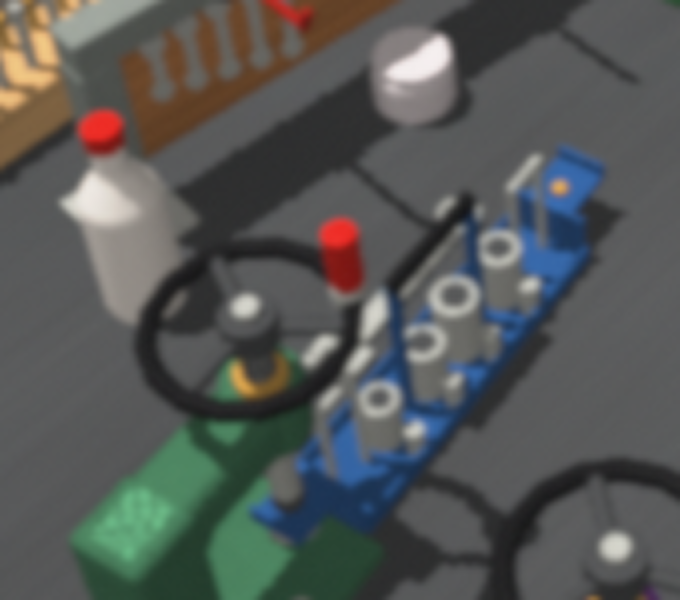

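View pics/tr.png

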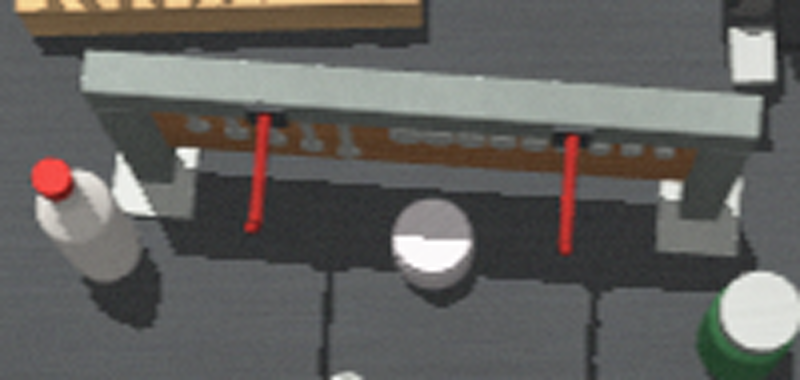

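View pics/sr.png

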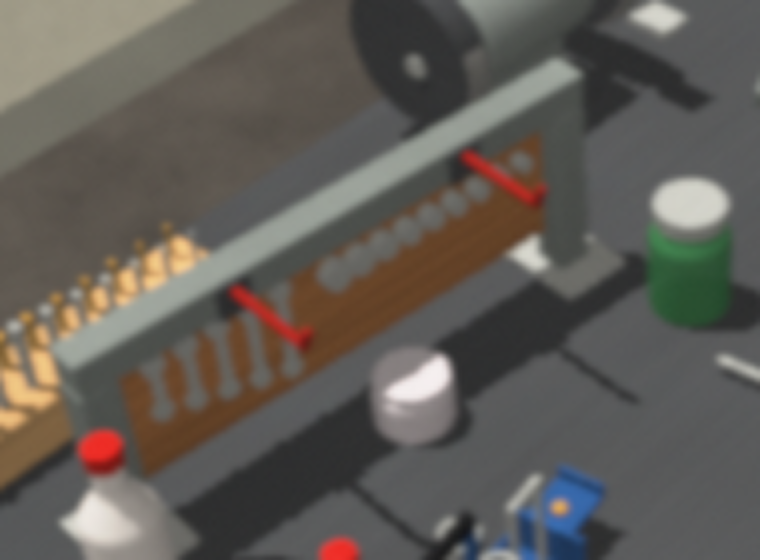

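The crops confirm the choice: green frame, wheel hub cap at crop (180,168), crank top at (243,200), and the rack lug running under the ram. Now I'll measure.

```bash
cat > m1.py <<'E'
from cell import env
from h import *
ct,cs=env.calibration("top"),env.calibration("side")
T=lambda x,y,ox,oy:((x+.5)/4-.5+ox,(y+.5)/4-.5+oy)
P={"hubtop":((180,168),(245,305)),"cranktop":((243,200),(340,228)),"h1":((393,165),(390,292)),"h2":((510,150),(467,202)),"brass":((660,141),(560,187)),"loose":((320,108),None)}
for k,(a,b) in P.items():
    if b is None: continue
    x,r=tri([(ct,*T(*a,105,155)),(cs,*T(*b,110,200))]);print(k,x.round(4),np.round(r,1))
P={"tipL":((252,226),(303,338)),"tipR":((567,248),(540,193)),"rootL":((264,118),(237,292)),"rootR":((572,138),(470,158)),
"rail_topL_f":((84,90),(75,370)),"rail_topR_f":((762,136),(580,75)),"tin":((433,240),(413,372))}
for k,(a,b) in P.items():
    x,r=tri([(ct,*T(*a,170,75)),(cs,*T(*b,110,120))]);print(k,x.round(4),np.round(r,1))
E
python3 m1.py
```

```text
hubtop [0.4502 0.273  0.2235] [0.7 0.7]
cranktop [0.4248 0.2235 0.2603] [0.3 0.3]
h1 [0.4643 0.1653 0.1194] [0.3 0.3]
h2 [0.4729 0.0871 0.1249] [1.7 1.7]
brass [ 0.4884 -0.0106  0.0434] [0.1 0.1]
tipL [0.6208 0.0766 0.184 ] [1.3 1.3]
tipR [ 0.6004 -0.1241  0.1861] [0.7 0.7]
rootL [0.6945 0.0688 0.1753] [0.3 0.3]
rootR [ 0.6756 -0.1311  0.1744] [0.8 0.8]
rail_topL_f [0.7146 0.1848 0.179 ] [0.2 0.2]
rail_topR_f [ 0.6748 -0.2519  0.1778] [1.7 1.7]
tin [ 0.6497 -0.0366  0.0496] [1.8 1.8]
```

```bash
cat >> h.py <<'E'
def plan(s,pos,jaw):
    """pos target TCP world, jaw yaw deg of tool z; returns tool shift cm, rotvec total"""
    Rc=R.from_euler('xyz',s["orientation"],degrees=True)
    a=np.radians(jaw); z=np.array([np.cos(a),np.sin(a),0]); x=np.array([0,0,-1.]); y=np.cross(z,x)
    Rt=R.from_matrix(np.column_stack([x,y,z]))
    best=None
    sh=Rc.inv().apply(np.array(pos)-s["tool_pos"])*100
    rv=(Rc.inv()*Rt).as_rotvec()
    return sh.round(2),rv.round(4)
E
python3 - <<'E'
from h import *
from cell import env
ct=env.calibration("top");cs=env.calibration("side")
s=env.sense()
print(R.from_euler('xyz',s["orientation"],degrees=True).as_matrix().round(3))
T=lambda x,y,ox,oy:((x+.5)/4-.5+ox,(y+.5)/4-.5+oy)
print("bottlecap",tri([(ct,*T(52,178,170,75)),(cs,*T(101,442,110,120))]))
print("jar top",tri([(ct,*T(762,312,170,75)),(cs,*T(690,204,110,120))]))
for j in(7.2,187.2): print(j,plan(s,[.4248,.2235,.30],j))
E
```

```text
[[-0.     0.973  0.232]
 [ 0.001  0.232 -0.973]
 [-1.     0.    -0.001]]
bottlecap (array([0.66106056, 0.20883949, 0.16859643]), [np.float64(1.5198111452089968), np.float64(1.5198111452088376)])
jar top (array([ 0.57810139, -0.26216998,  0.09962555]), [np.float64(1.2506055055226082), np.float64(1.2506055055225036)])
7.2 (array([ -7.71,  46.5 , -71.89]), array([-1.4627e+00, -1.1000e-03, -1.2000e-03]))
187.2 (array([ -7.71,  46.5 , -71.89]), array([ 1.6789e+00, -1.2000e-03,  1.2000e-03]))
```

>>> {"method": "move_arm", "body": {
  "increments": [
    [[0,-0.64,3.14,-2.06,0,0,0],[0,-0.64,3.14,-2.06,0,0,0],[0,-0.64,3.14,-2.06,0,0,0],[0,-0.64,3.14,-2.06,0,0,0],[0,-0.64,3.14,-2.06,0,0,0],[0,-0.64,3.14,-2.06,0,0,0],[0,-0.64,3.14,-2.06,0,0,0],[0,-0.64,3.14,-2.06,0,0,0],[0,-0.64,3.14,-2.06,0,0,0],[0,-0.64,3.14,-2.06,0,0,0],[0,-0.64,3.14,-2.06,0,0,0],[0,-0.64,3.14,-2.06,0,0,0],[0,-0.64,3.14,-2.06,0,0,0],[0,-0.64,3.14,-2.06,0,0,0],[0,0,0,0,-0.14,0,0],[0,0,0,0,-0.14,0,0],[0,0,0,0,-0.14,0,0],[0,0,0,0,-0.14,0,0],[0,0,0,0,-0.14,0,0],[0,0,0,0,-0.14,0,0]]
  ],
  "force": 40
}}

```text
time: 2.15
tool_pos: [0.4998, -0.2012, 0.3118]
orientation: [-176.5, 90.0, 155.4]
ft_force: [0.1, 0.1, -0.9]
opening: 0.501
```

>>> {"method": "move_arm", "body": {
  "increments": [
    [[0,0,0,0,-0.14,0,0],[0,0,0,0,-0.14,0,0],[0,0,0,0,-0.14,0,0],[0,0,0,0,-0.14,0,0],[0,0,0,0,-0.063,0,0],[0,0,0,0,0,0,0],[0,0,0,0,0,0,0]]
  ]
}}

```text
time: 2.85
tool_pos: [0.4998, -0.2013, 0.312]
orientation: [151.2, 90.0, 158.3]
ft_force: [-0.4, 0.2, -0.2]
opening: 0.501
```

```bash
python3 - <<'E'
from h import *
from cell import env
s=env.sense();print(s["qpos"].round(1),s["opening"])
print(R.from_euler('xyz',s["orientation"],degrees=True).as_matrix().round(3))
print(plan(s,[.475,-.03,.34],7.2))
c=env.calibration("wrist");im=env.snapshot("wrist");cv2.imwrite("pics/w1.png",im)
E
```

```text
[-25.6  -2.1  68.8  -0.  113.3 -32.7] 0.5013846500445982
[[-0.    -0.124  0.992]
 [ 0.     0.992  0.124]
 [-1.     0.    -0.   ]]
(array([-2.8 , 17.3 , -0.34]), array([-0.0016, -0.0004, -0.0002]))
```

View pics/w1.png

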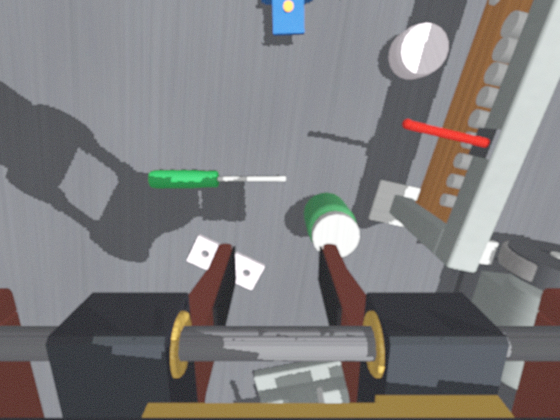

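The wrist view shows the right hook at (405,124)–(487,142), the tin at (418,50) and the rack's near lug at (288,8). I'll move on for two more wrist views.

>>> {"method": "move_arm", "body": {
  "increments": [
    [[0,0,2.0,1.0,0,0,0],[0,0,3.0,1.0,0,0,0],[0,0,3.0,1.0,0,0,0],[0,0,2.0,0,0,0,0],[0,0,0,0,0,0,0],[0,0,0,0,0,0,0]]
  ]
}}

```text
time: 3.5
tool_pos: [0.5171, -0.0984, 0.3123]
orientation: [-70.7, 90.0, -63.5]
ft_force: [-0.2, -0.0, -0.3]
opening: 0.5
```

```bash
cat > snap.py <<'E'
import sys,pickle
from h import *
from cell import env
n=sys.argv[1]
s=env.sense();c=env.calibration("wrist");im=env.snapshot("wrist");cv2.imwrite(f"pics/{n}.png",im);pickle.dump((s,c),open(n+".pkl","wb"));print(s["tool_pos"])
E
python3 snap.py w2
```

```text
[ 0.51705194 -0.09838298  0.31234821]
```

>>> {"method": "move_arm", "body": {
  "increments": [
    [[0,0,2.0,-1.0,0,0,0],[0,0,3.0,-1.0,0,0,0],[0,0,3.0,-1.0,0,0,0],[0,0,2.0,0,0,0,0],[0,0,0,0,0,0,0],[0,0,0,0,0,0,0]]
  ]
}}

```text
time: 4.15
tool_pos: [0.4749, -0.0038, 0.3122]
orientation: [-86.6, 90.0, -79.5]
ft_force: [-0.3, 0.2, -0.9]
opening: 0.503
```

```bash
python3 snap.py w3
```

```text
[ 0.47486987 -0.00377015  0.31219486]
```

View pics/w2.png

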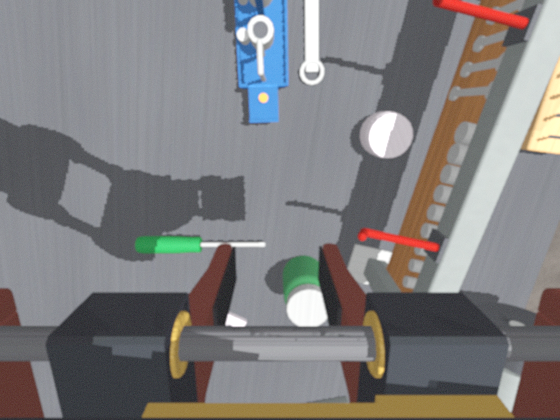

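View pics/w3.png

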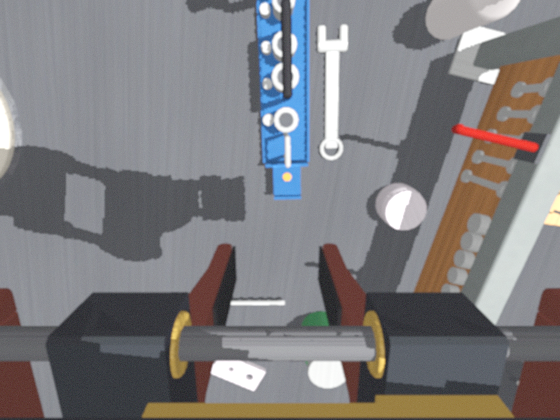

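w2 shows the left hook tip at (438,3) and the right hook tip at (362,235). In w3 the left hook tip is at (457,129) and the rack handle runs along column 287. I'll fit the red hooks by mask.

```bash
cat > m2.py <<'E'
import pickle
from h import *
from cell import env
def reds(im):
    hsv=cv2.cvtColor(im,cv2.COLOR_BGR2HSV);h,s,v=cv2.split(hsv)
    m=(((h<6)|(h>174))&(s>170)&(v>110)).astype(np.uint8)
    n,l,st,ce=cv2.connectedComponentsWithStats(m,connectivity=8);out=[]
    for i in range(1,n):
        if 40<st[i,4]<3000:
            y,x=np.nonzero(l==i);p=np.c_[x,y].astype(float);mu=p.mean(0)
            d=np.linalg.svd(p-mu,full_matrices=False)[2][0];t=(p-mu)@d
            out.append((st[i,4],(mu+d*t.min()).round(1),(mu+d*t.max()).round(1)))
    return out
V={"top":(cv2.imread("pics/top0.png"),env.calibration("top")),"side":(cv2.imread("pics/side0.png"),env.calibration("side"))}
for n in("w2","w3"): V[n]=(cv2.imread(f"pics/{n}.png"),pickle.load(open(n+".pkl","rb"))[1])
if __name__=="__main__":
    for n,(im,c) in V.items():
        print(n)
        for a,p,q in reds(im): print("  ",a,p,q,onz(c,*p,.174)[:2].round(4),onz(c,*q,.174)[:2].round(4))
E
python3 m2.py
```

```text
top
   94 [63.  55.5] [99.  54.7] [0.839  0.5242] [0.8388 0.4288]
   79 [235.7 103.9] [232.8 132.1] [0.6953 0.0686] [0.6202 0.0767]
   81 [312.6 108.9] [310.6 138. ] [ 0.677  -0.1306] [ 0.5998 -0.1232]
   69 [179.3 115.7] [186.1 122. ] [0.6672 0.2152] [0.65   0.1974]
   54 [162.  205.1] [169.  205.1] [0.4347 0.2575] [0.4343 0.2397]
   70 [172.3 311.4] [163.8 320.9] [0.1707 0.2292] [0.1483 0.2499]
side
   63 [225.6 158.7] [244.  169.8] [ 0.6797 -0.1303] [ 0.6071 -0.1272]
   67 [167.7 192.4] [185.8 204.8] [0.699  0.0694] [0.6281 0.0716]
   2545 [ 48.9 229.3] [ -6.1 286.1] [0.8207 0.3435] [0.7621 0.5172]
   85 [131.2 235.2] [139.2 229.3] [0.6515 0.2285] [0.652  0.2035]
   51 [ -0.5 262.5] [  5.9 255.9] [0.8152 0.4745] [0.8223 0.4548]
   126 [193.6 254.9] [196.2 271.3] [0.491  0.1761] [0.4514 0.2062]
   153 [292.2 320. ] [292.1 337. ] [0.206  0.1694] [0.1815 0.201 ]
w2
   982 [4.339e+02 3.000e-01] [527.1  23.6] [0.6195 0.0771] [0.6982 0.0705]
   608 [359.  231.8] [438.4 247. ] [ 0.599  -0.1223] [ 0.6787 -0.1281]
w3
   717 [453.  127.9] [537.5 148.2] [0.6194 0.0779] [0.6988 0.0702]
```

```bash
python3 - <<'E'
from h import *
from cell import env
import pickle
s=env.sense()
print(plan(s,[.4248,.2235,.31],7.2))
c2=pickle.load(open("w2.pkl","rb"))[1];c3=pickle.load(open("w3.pkl","rb"))[1]
print(tri([(c2,263,98),(c3,288,177)]))
print(tri([(c2,436,1),(c3,455,128)]))
E
```

```text
(array([ 0.19, 23.2 , -2.15]), array([-0.001 , -0.0004,  0.0005]))
(array([ 0.48889438, -0.00937128,  0.04230821]), [np.float64(0.8921962268444468), np.float64(0.8921962268444331)])
(array([0.622701  , 0.07803113, 0.17067551]), [np.float64(0.17812499328511577), np.float64(0.17812499328511744)])
```

>>> {"method": "move_arm", "body": {
  "increments": [
    [[0,0,2.5,-0.2,0,0,0],[0,0,3,-0.3,0,0,0],[0,0,3,-0.3,0,0,0],[0,0,3,-0.3,0,0,0],[0,0,2.5,-0.2,0,0,0],[0,0,0,0,0,0,0],[0,0,0,0,0,0,0]]
  ]
}}

```text
time: 4.9
tool_pos: [0.4447, 0.1335, 0.312]
orientation: [-126.0, 90.0, -118.8]
ft_force: [-0.4, 0.2, 0.2]
opening: 0.5
```

```bash
python3 snap.py w4
```

```text
[0.444701   0.13353422 0.31195322]
```

View pics/w4.png

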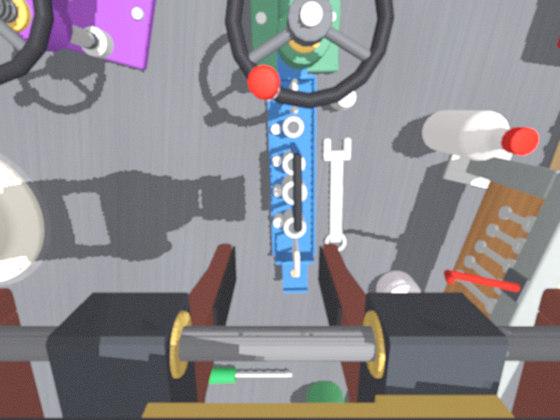

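w4 shows the crank top at (264,81), the hub cap at (312,13) and the handle bar from (297,155) to (298,231).

```bash
python3 - <<'E'
from h import *
from cell import env
import pickle
s,c=pickle.load(open("w4.pkl","rb"))
ct,cs=env.calibration("top"),env.calibration("side")
T=lambda x,y,ox,oy:((x+.5)/4-.5+ox,(y+.5)/4-.5+oy)
print("crank",onz(c,264,81,.2585),tri([(c,264,81),(ct,*T(243,200,105,155)),(cs,*T(340,228,110,200))]))
print("hub",onz(c,312,13,.2235),tri([(c,312,13),(ct,*T(180,168,105,155)),(cs,*T(245,305,110,200))]))
print("h",onz(c,297,155,.132),onz(c,298,231,.132))
im=cv2.imread("pics/w4.png");m=((im.max(2)<45)).astype(np.uint8);m[:,:280]=0;m[:,315:]=0;m[:145]=0;m[240:]=0
n,l,st,ce=cv2.connectedComponentsWithStats(m)
i=1+st[1:,4].argmax();print(st[i]);y,x=np.nonzero(l==i);print(cv2.fitLine(np.c_[x,y].astype(np.float32),cv2.DIST_L2,0,.01,.01).ravel(),y.min(),y.max())
for yy in(y.min(),y.max()): print(x[abs(y-yy)<3].mean(),onz(c,x[abs(y-yy)<3].mean(),yy,.132))
E
```

```text
crank [0.42454454 0.22690565 0.2585    ] (array([0.42456436, 0.22470383, 0.26082461]), [np.float64(2.0404290169109967), np.float64(1.4820418212367275), np.float64(0.683260686606998)])
hub [0.44978737 0.27542869 0.2235    ] (array([0.44975967, 0.27375332, 0.22455943]), [np.float64(1.3657369424446353), np.float64(1.5075794844985753), np.float64(0.35540896229784513)])
h [0.46021993 0.16949855 0.132     ] [0.47308653 0.08782537 0.132     ]Traceback (most recent call last):
  File "<stdin>", line 12, in <module>
ValueError: attempt to get argmax of an empty sequence
```

```bash
python3 - <<'E'
from h import *
from cell import env
print(plan(env.sense(),[.4246,.2255,.2245],7.2))
E
```

```text
(array([ 8.74,  9.42, -0.85]), array([-0.001 , -0.0005,  0.0007]))
```

>>> {"method": "move_arm", "body": {
  "increments": [
    [[0,0,2.4,-0.2,0,0,0],[0,0,2.4,-0.2,0,0,0],[0,0,2.4,-0.25,0,0,0],[0,0,2.22,-0.2,0,0,0],[0,0,0,0,0,0,0],[0,1.5,0,0,0,0,0],[0,1.5,0,0,0,0,0],[0,1.5,0,0,0,0,0],[0,1.5,0,0,0,0,0],[0,1.5,0,0,0,0,0],[0,1.2,0,0,0,0,0],[0,0,0,0,0,0,0],[0,0,0,0,0,0,0]]
  ]
}}

```text
time: 6.25
tool_pos: [0.4243, 0.2261, 0.2255]
orientation: [-64.6, 90.0, -57.5]
ft_force: [0.1, -0.1, 0.3]
opening: 0.499
```

```bash
python3 snap.py w5; python3 - <<'E'
from cell import env
import cv2
cv2.imwrite("pics/s5.png",cv2.resize(env.snapshot("side")[180:330,100:300],None,fx=4,fy=4,interpolation=2))
E
```

```text
[0.42425822 0.22605662 0.22552631]
```

View pics/w5.png

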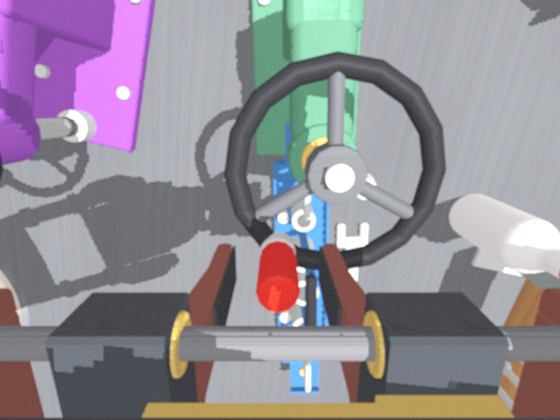

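View pics/s5.png

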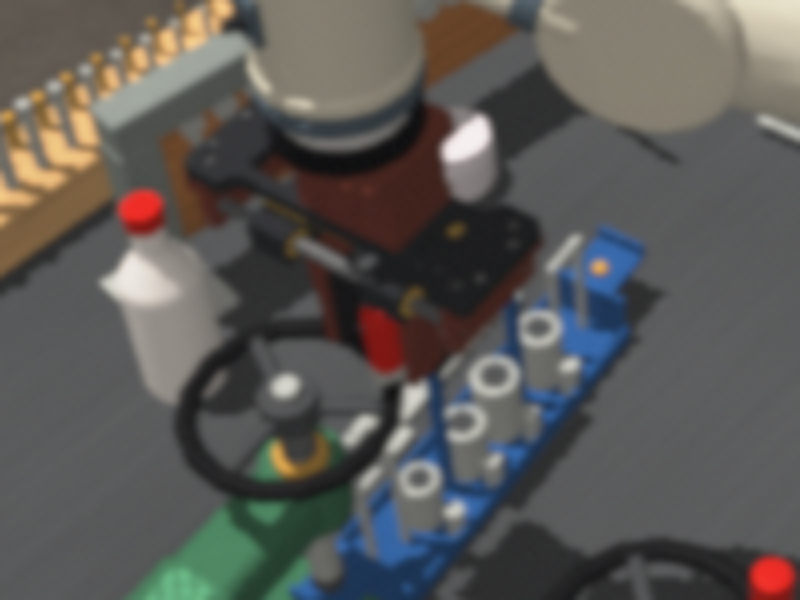

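The crank sits between the fingers in both views, so I'll grip it lightly.

>>> {"method": "move_arm", "body": {
  "increments": [
    [[-1,0,0,0,0,0,0],[-1,0,0,0,0,0,0],[-1,0,0,0,0,0,0],[-1,0,0,0,0,0,0],[-1,0,0,0,0,0,0]]
  ],
  "force": 15
}}

```text
time: 6.85
tool_pos: [0.424, 0.227, 0.2255]
orientation: [32.9, 90.0, 40.1]
ft_force: [0.9, 1.5, 0.2]
opening: 0.227
```

```bash
python3 - <<'E'
from h import *
from cell import env
s=env.sense();print(s["opening"]*88,s["ft_force"].round(1),s["tool_pos"].round(4))
Rc=R.from_euler('xyz',s["orientation"],degrees=True)
hub=np.array([.4498,.274]);a0=np.radians(-117.5);r=.055
step=10;prev=None
for k in range(0,28):
    a=a0+np.radians(step*k);p=np.array([*(hub+r*np.array([np.cos(a),np.sin(a)])),.02*step*k/360])
    if prev is not None:
        print(k,(Rc.inv().apply(p-prev)*100).round(2).tolist())
    prev=p
E
```

```text
19.95184709260153 [0.9 1.5 0.2] [0.424  0.227  0.2255]
1 [-0.06, -0.48, 0.83]
2 [-0.06, -0.32, 0.9]
3 [-0.06, -0.16, 0.94]
4 [-0.06, 0.0, 0.96]
5 [-0.06, 0.17, 0.94]
6 [-0.06, 0.33, 0.9]
7 [-0.05, 0.48, 0.83]
8 [-0.05, 0.62, 0.73]
9 [-0.06, 0.74, 0.61]
10 [-0.06, 0.83, 0.48]
11 [-0.06, 0.9, 0.32]
12 [-0.06, 0.94, 0.16]
13 [-0.06, 0.96, -0.0]
14 [-0.06, 0.94, -0.17]
15 [-0.06, 0.9, -0.33]
16 [-0.06, 0.83, -0.48]
17 [-0.06, 0.73, -0.62]
18 [-0.06, 0.61, -0.74]
19 [-0.06, 0.48, -0.83]
20 [-0.06, 0.32, -0.9]
21 [-0.06, 0.16, -0.94]
22 [-0.06, -0.0, -0.96]
23 [-0.06, -0.17, -0.94]
24 [-0.06, -0.33, -0.9]
25 [-0.06, -0.48, -0.83]
26 [-0.06, -0.62, -0.73]
27 [-0.06, -0.74, -0.61]
```

Gripped at 19.95 mm, which matches the 20 mm crank. I'll turn it in two calls, watching the force.

>>> {"method": "move_arm", "body": {
  "increments": [
    [[-1,-0.06,-0.48,0.83,0,0,0],[-1,-0.06,-0.32,0.9,0,0,0],[-1,-0.06,-0.16,0.94,0,0,0],[-1,-0.06,0,0.96,0,0,0],[-1,-0.06,0.17,0.94,0,0,0],[-1,-0.06,0.33,0.9,0,0,0],[-1,-0.05,0.48,0.83,0,0,0],[-1,0,0,0,0,0,0]]
  ]
}}

```text
time: 7.65
tool_pos: [0.4876, 0.2356, 0.2294]
orientation: [2.5, 89.9, 9.8]
ft_force: [-0.2, 0.7, 3.1]
opening: 0.224
```

>>> {"method": "move_arm", "body": {
  "increments": [
    [[-1,-0.05,0.62,0.73,0,0,0],[-1,-0.06,0.74,0.61,0,0,0],[-1,-0.06,0.83,0.48,0,0,0],[-1,-0.06,0.9,0.32,0,0,0],[-1,-0.06,0.94,0.16,0,0,0],[-1,-0.06,0.96,0,0,0,0],[-1,-0.06,0.94,-0.17,0,0,0],[-1,-0.06,0.9,-0.33,0,0,0],[-1,-0.06,0.83,-0.48,0,0,0],[-1,-0.06,0.73,-0.62,0,0,0],[-1,0,0,0,0,0,0]]
  ]
}}

```text
time: 8.75
tool_pos: [0.4814, 0.3205, 0.2351]
orientation: [122.5, 89.9, 129.8]
ft_force: [1.4, 3.4, -1.7]
opening: 0.222
```

>>> {"method": "move_arm", "body": {
  "increments": [
    [[-1,-0.06,0.61,-0.74,0,0,0],[-1,-0.06,0.48,-0.83,0,0,0],[-1,-0.06,0.32,-0.9,0,0,0],[-1,-0.06,0.16,-0.94,0,0,0],[-1,-0.06,0,-0.96,0,0,0],[-1,-0.06,-0.17,-0.94,0,0,0],[-1,-0.06,-0.33,-0.9,0,0,0],[-1,-0.06,-0.48,-0.83,0,0,0],[-1,-0.06,-0.62,-0.73,0,0,0],[-1,-0.06,-0.74,-0.61,0,0,0],[-1,0,0,0,0,0,0],[-1,0,0,0,0,0,0]]
  ]
}}

```text
time: 9.95
tool_pos: [0.4005, 0.3002, 0.2407]
orientation: [-142.9, 89.9, -135.7]
ft_force: [1.8, -1.2, -8.2]
opening: 0.226
```

```bash
python3 snap.py w6; python3 - <<'E'
from cell import env
import cv2
cv2.imwrite("pics/s6.png",cv2.resize(env.snapshot("side")[180:330,100:300],None,fx=4,fy=4,interpolation=2))
E
```

```text
[0.40051503 0.30016937 0.2406884 ]
```

View pics/s6.png

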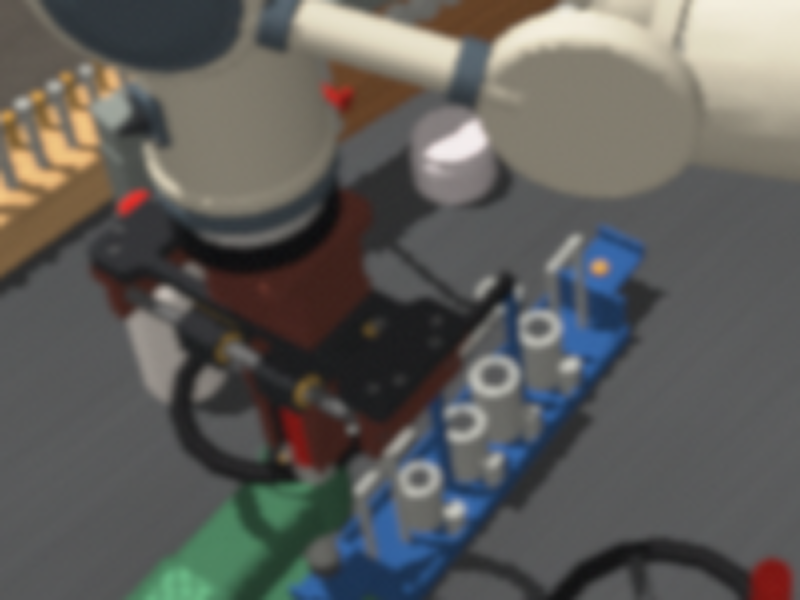

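View pics/w6.png

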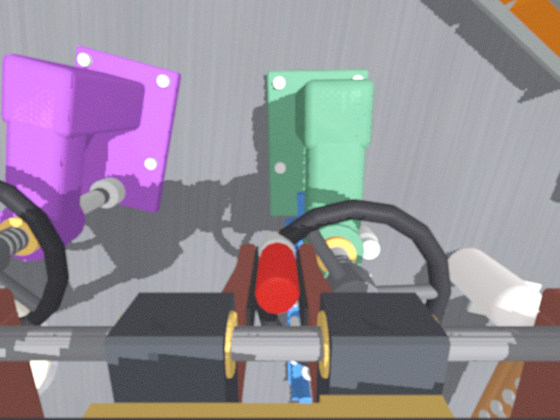

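>>> {"method": "move_arm", "body": {
  "increments": [
    [[0,0,0,0,0,0,0],[0,0,0,0,0,0,0],[0,0,0,0,0,0,0],[0,-2,0,0,0,0,0],[0,-3,0,0,0,0,0],[0,-3,0,0,0,0,0],[0,0,0,0,0,0,0],[0,0,0,0,0,0,0]]
  ]
}}

```text
time: 10.85
tool_pos: [0.4008, 0.3012, 0.3223]
orientation: [31.9, 89.9, 39.2]
ft_force: [0.8, -0.3, -0.4]
opening: 0.499
```

```bash
python3 - <<'E'
from h import *
from cell import env
s=env.sense();print(plan(s,[.483,.02,.31],8.0))
cv2.imwrite("pics/t7.png",cv2.resize(env.snapshot("top")[155:245,105:295],None,fx=4,fy=4,interpolation=2))
E
```

```text
(array([  1.2 , -28.93,   4.6 ]), array([-0.0132,  0.0021, -0.0013]))
```

>>> {"method": "move_arm", "body": {
  "increments": [
    [[0,0,-2,0.3,0,0,0],[0,0.15,-4,0.6,-0.013,0.002,-0.001],[0,0.15,-4,0.7,0,0,0],[0,0.2,-4,0.7,0,0,0],[0,0.2,-4,0.7,0,0,0],[0,0.2,-4,0.7,0,0,0],[0,0.3,-4,0.7,0,0,0],[0,0,-2.9,0.5,0,0,0],[0,0,0,0,0,0,0],[0,0,0,0,0,0,0]]
  ]
}}

```text
time: 11.9
tool_pos: [0.4881, 0.0211, 0.308]
orientation: [-179.4, 89.7, -171.5]
ft_force: [0.2, 0.6, 0.1]
opening: 0.499
```

```bash
python3 snap.py w7; python3 - <<'E'
from cell import env
import cv2
cv2.imwrite("pics/s7.png",cv2.resize(env.snapshot("side")[200:350,110:280],None,fx=4,fy=4,interpolation=2))
E
```

```text
[0.48814004 0.02105418 0.30795234]
```

View pics/w7.png

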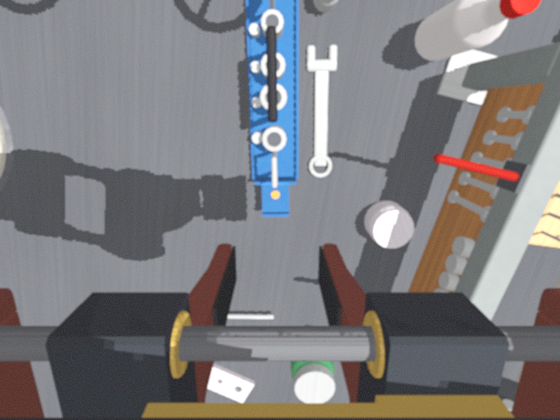

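View pics/s7.png

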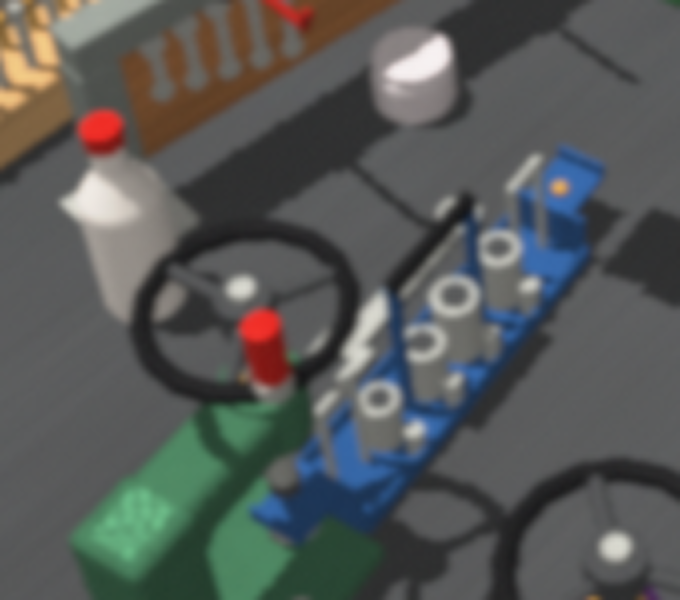

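The wheel has risen: in the side crop its hub cap moved from (245,305) to (240,288), and the rack hasn't moved. In w7 the handle runs from (272,24) to (272,119).

```bash
python3 - <<'E'
from h import *
from cell import env
import pickle
T=lambda x,y,ox,oy:((x+.5)/4-.5+ox,(y+.5)/4-.5+oy)
cs=env.calibration("side");ct=env.calibration("top")
s4,c4=pickle.load(open("w4.pkl","rb"));s7,c7=pickle.load(open("w7.pkl","rb"))
a=onz(c7,272,24,.132);b=onz(c7,272,119,.132)
print(a,b,(a+b)/2,np.degrees(np.arctan2(-(a-b)[0],(a-b)[1])))
print(tri([(c4,298,231),(c7,272,119)]),tri([(c4,297,155),(c7,272,24)]))
t0=tri([(ct,*T(180,168,105,155)),(cs,*T(240,288,110,200))])
im=cv2.imread("pics/w7.png");g=cv2.cvtColor(im,cv2.COLOR_BGR2GRAY)
for v in range(30,118,12): 
    r=g[v,262:284];d=np.nonzero(r<60)[0]+262;print(v,d.min() if len(d) else None,d.max() if len(d) else None)
# hub height with axis xy: ray near axis
for n,c,u,v in(("side",cs,*T(240,288,110,200)),):
    o,d=ray(c,u,v);t=((np.array([.4498,.274])-o[:2])@d[:2])/(d[:2]@d[:2]);print("hubtop z",o+t*d)
print(plan(env.sense(),(a+b)/2*np.array([1,1,0])+[0,0,.2],7.6))
# hooks
import m2
for A,p,q in m2.reds(im): print(A,p,q,onz(c7,*p,.174)[:2],onz(c7,*q,.174)[:2])
E
```

```text
[0.4614854  0.17154825 0.132     ] [0.47258011 0.08903961 0.132     ] [0.46703276 0.13029393 0.132     ] 7.658469677008009
(array([0.47265191, 0.08916164, 0.13568641]), [np.float64(0.018588110043766193), np.float64(0.018588110043774937)]) (array([0.46079657, 0.17033655, 0.13614165]), [np.float64(0.9447756786081025), np.float64(0.9447756786081698)])
30 None None
42 None None
54 None None
66 None None
78 268 268
90 None None
102 None None
114 None None
hubtop z [0.45010445 0.27448016 0.23951883]
(array([10.88, 11.01, -0.54]), array([ 0.0074, -0.0029,  0.0004]))
508 [501.    8.9] [539.5   3.8] [0.63961322 0.19751628] [0.66809087 0.20498145]
695 [434. 157.] [517.9 177.4] [0.61913131 0.07789999] [0.69844714 0.0705199 ]
```

```bash
python3 - <<'E'
from h import *
from cell import env
print(plan(env.sense(),[.468,.128,.107],7.8))
E
```

```text
(array([20.18, 10.77, -0.45]), array([ 0.004 , -0.0029,  0.0004]))
```

>>> {"method": "move_arm", "body": {
  "increments": [
    [[0,0,2.5,-0.1,0.004,-0.003,0],[0,0,3,-0.15,0,0,0],[0,0,3,-0.1,0,0,0],[0,0,2.27,-0.1,0,0,0],[0,0,0,0,0,0,0],[0,2,0,0,0,0,0],[0,3,0,0,0,0,0],[0,3,0,0,0,0,0],[0,3,0,0,0,0,0],[0,2,0,0,0,0,0],[0,1,0,0,0,0,0],[0,0,0,0,0,0,0],[0,0,0,0,0,0,0]]
  ]
}}

```text
time: 13.3
tool_pos: [0.4699, 0.1272, 0.1704]
orientation: [-22.2, 89.8, -14.5]
ft_force: [-0.0, 0.1, 0.1]
opening: 0.499
```

```bash
python3 snap.py w8
```

```text
[0.46986501 0.12720267 0.17044282]
```

View pics/w8.png

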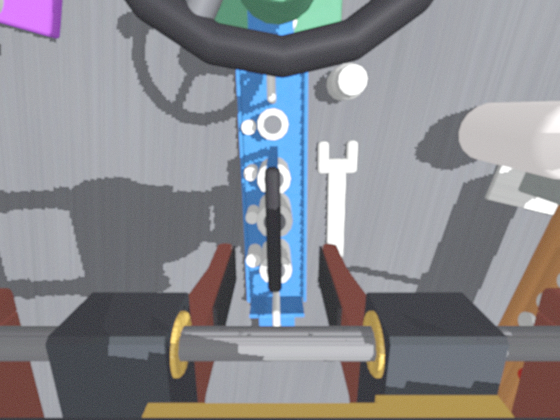

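```bash
python3 - <<'E'
from h import *
from cell import env
import pickle
s,c=pickle.load(open("w8.pkl","rb"))
a=onz(c,273,172,.132);b=onz(c,275,288,.132);print(a,b,(a+b)/2,np.degrees(np.arctan2(-(a-b)[0],(a-b)[1])))
print(plan(env.sense(),[*((a+b)/2)[:2],.107],7.8))
E
```

```text
[0.46143309 0.168825   0.132     ] [0.47318736 0.09058674 0.132     ] [0.46731022 0.12970587 0.132     ] 8.544038912522193
(array([ 6.39,  0.29, -0.26]), array([-0.001 ,  0.0033,  0.0009]))
```

>>> {"method": "move_arm", "body": {
  "increments": [
    [[0,0,0.2,-0.2,0,0.003,0],[0,1.5,0,0,0,0,0],[0,2,0,0,0,0,0],[0,2,0,0,0,0,0],[0,0.85,0,0,0,0,0],[0,0,0,0,0,0,0],[-1,0,0,0,0,0,0],[-1,0,0,0,0,0,0],[-1,0,0,0,0,0,0],[-1,0,0,0,0,0,0],[-1,0,0,0,0,0,0],[-1,0,0,0,0,0,0]]
  ],
  "force": 40
}}

```text
time: 14.55
tool_pos: [0.4673, 0.1288, 0.1062]
orientation: [-146.0, 89.9, -138.2]
ft_force: [0.0, 0.4, 2.2]
opening: 0.113
```

```bash
python3 snap.py w9;python3 - <<'E'
from cell import env
s=env.sense();print(s["opening"]*88,s["ft_force"].round(1),s["wrist_torque"].round(2))
E
```

```text
[0.46731679 0.12883619 0.10622721]
9.915226950485726 [ 0.2 -0.6  2.3] [-0.03 -0.03  0.21]
```

View pics/w9.png

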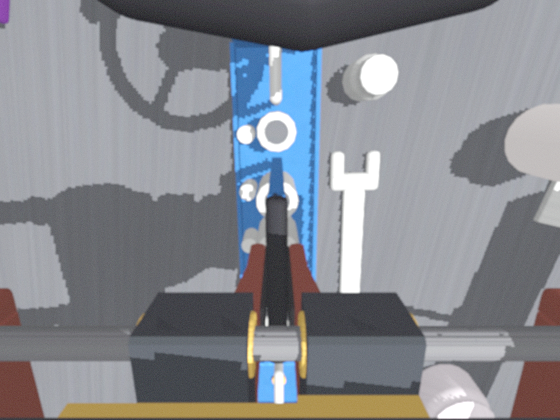

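Gripped at 9.9 mm, which matches the 10 mm bar. Next I'll lift 2.5 mm and draw it out along tool −y.

>>> {"method": "move_arm", "body": {
  "increments": [
    [[-1,-0.1,0,0,0,0,0],[-1,-0.15,0,0,0,0,0],[-1,0,0,0,0,0,0],[-1,0,0,0,0,0,0]]
  ]
}}

```text
time: 15.0
tool_pos: [0.4667, 0.1287, 0.1073]
orientation: [-164.5, 89.8, -156.8]
ft_force: [0.4, -1.0, -6.5]
opening: 0.111
```

```bash
python3 - <<'E'
from cell import env
import cv2
s=env.sense();print(s["opening"]*88,s["ft_force"].round(1),s["wrist_torque"].round(2),s["tool_pos"])
cv2.imwrite("pics/s10.png",cv2.resize(env.snapshot("side")[200:350,110:280],None,fx=4,fy=4,interpolation=2))
E
```

```text
9.746043963895213 [ 0.4 -1.  -6.5] [-0.07 -0.07  0.03] [0.46667071 0.12866359 0.10726225]
```

View pics/s10.png

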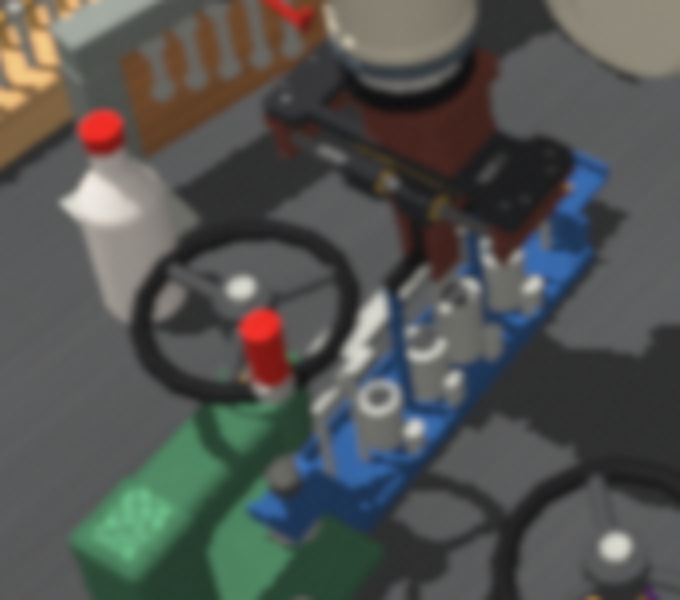

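>>> {"method": "move_arm", "body": {
  "increments": [
    [[-1,-0.1,0,0,0,0,0],[-1,0,-0.3,0,0,0,0],[-1,0,-0.8,0,0,0,0],[-1,0,-1.2,0,0,0,0],[-1,0,-1.5,0,0,0,0],[-1,0,0,0,0,0,0]]
  ]
}}

```text
time: 15.65
tool_pos: [0.4726, 0.0888, 0.1093]
orientation: [-128.4, 89.8, -120.8]
ft_force: [-0.4, 0.8, -6.1]
opening: 0.112
```

>>> {"method": "move_arm", "body": {
  "increments": [
    [[-1,0,-1.5,0,0,0,0],[-1,0,-2,0,0,0,0],[-1,0,-1.5,0,0,0,0],[-1,0,-1,0,0,0,0],[-1,0,0,0,0,0,0],[-1,-0.8,0,0,0,0,0],[-1,-1.5,0,0,0,0,0],[-1,-2,0,0,0,0,0],[-1,-2,0,0,0,0,0],[-1,-2,0,0,0,0,0],[-1,-2,0,0,0,0,0],[-1,-1.5,0,0,0,0,0],[-1,-0.7,0,0,0,0,0],[-1,0,0,0,0,0,0],[-1,0,0,0,0,0,0],[-1,0,0,0,0,0,0]]
  ]
}}

```text
time: 17.25
tool_pos: [0.4802, 0.0319, 0.233]
orientation: [-171.2, 89.8, -163.5]
ft_force: [0.4, -0.1, -6.3]
opening: 0.108
```

```bash
python3 snap.py w11; python3 - <<'E'
from h import *
from cell import env
s=env.sense();print(s["opening"]*88,s["ft_force"].round(1),s["wrist_torque"].round(2))
print(plan(s,[.570,-.020,.231],-5.7))
cv2.imwrite("pics/s11.png",env.snapshot("side"));cv2.imwrite("pics/t11.png",env.snapshot("top"))
E
```

```text
[0.48017988 0.03186724 0.23301105]
9.758051981995985 [ 0.5  0.  -6.1] [-0.01 -0.14 -0.  ]
(array([ 0.18, -6.35,  8.2 ]), array([ 0.2345, -0.0041,  0.0011]))
```

View pics/w11.png

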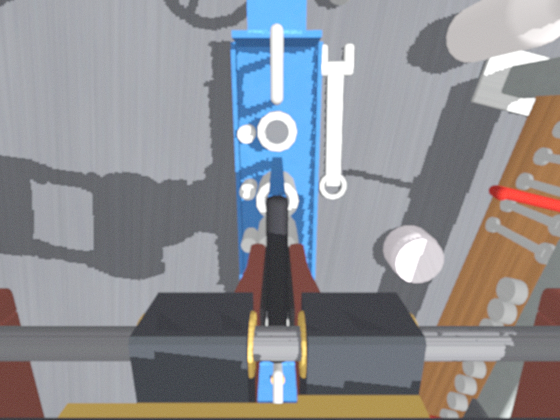

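View pics/s11.png

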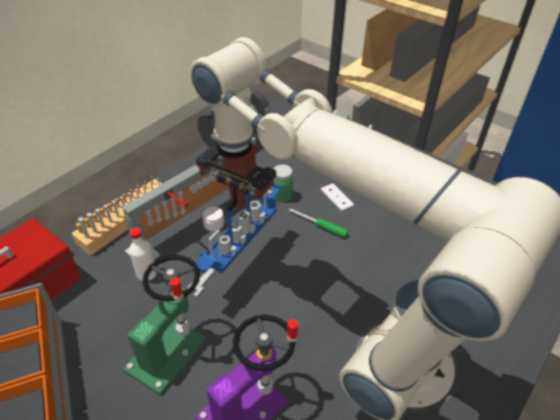

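View pics/t11.png

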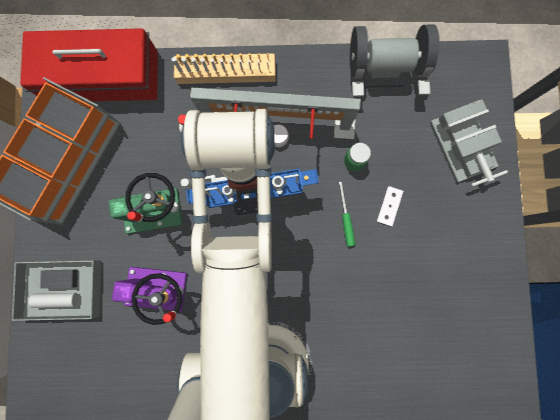

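The rack hangs level and clear of the press in all three views. Now I'll turn it to the rail's yaw and move to a standoff in front of the hooks.

>>> {"method": "move_arm", "body": {
  "increments": [
    [[-1,0,0,0,0.04,0,0],[-1,0,0,0,0.06,-0.004,0.001],[-1,0,0,0,0.07,0,0],[-1,0,0,0,0.045,0,0],[-1,0,0,0,0.02,0,0],[-1,0,0,0,0,0,0],[-1,0,-0.6,1.4,0,0,0],[-1,0,-0.9,2.0,0,0,0],[-1,0,-0.9,2.0,0,0,0],[-1,0,-0.9,2.0,0,0,0],[-1,0,-0.6,1.3,0,0,0],[-1,0,-0.3,0.7,0,0,0],[-1,0,0,0,0,0,0],[-1,0,0,0,0,0,0]]
  ]
}}

```text
time: 18.8
tool_pos: [0.5695, -0.0191, 0.2344]
orientation: [19.0, 89.9, 13.3]
ft_force: [0.4, 0.5, -6.0]
opening: 0.117
```

```bash
python3 snap.py w12; python3 - <<'E'
from h import *
from cell import env
s=env.sense();print(s["opening"]*88,s["ft_force"].round(1),s["wrist_torque"].round(2),s["tool_pos"].round(4))
M=R.from_euler('xyz',s["orientation"],degrees=True).as_matrix();print(M.round(4),np.degrees(np.arctan2(M[1,2],M[0,2])))
S=env.snapshot("side");t=env.snapshot("top")
cv2.imwrite("pics/s12.png",cv2.resize(S[120:270,120:310],None,fx=4,fy=4,interpolation=2));cv2.imwrite("pics/t12.png",cv2.resize(t[75:215,170:370],None,fx=4,fy=4,interpolation=2))
E
```

```text
[ 0.56953816 -0.01906465  0.23444007]
9.70759471768428 [-0.3  0.4 -6.1] [-0.05 -0.11  0.03] [ 0.5695 -0.0189  0.2346]
[[ 1.700e-03  9.920e-02  9.951e-01]
 [ 3.000e-04  9.951e-01 -9.920e-02]
 [-1.000e+00  5.000e-04  1.700e-03]] -5.692795099695693
```

View pics/w12.png

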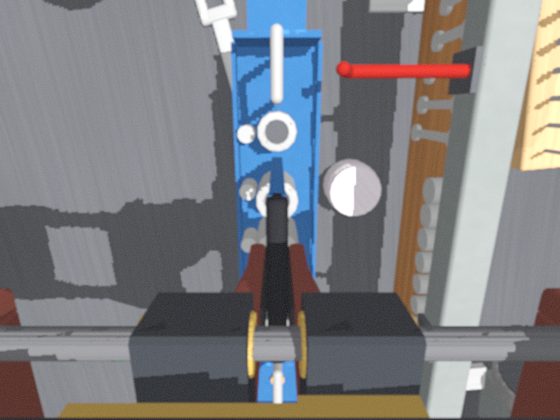

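View pics/s12.png

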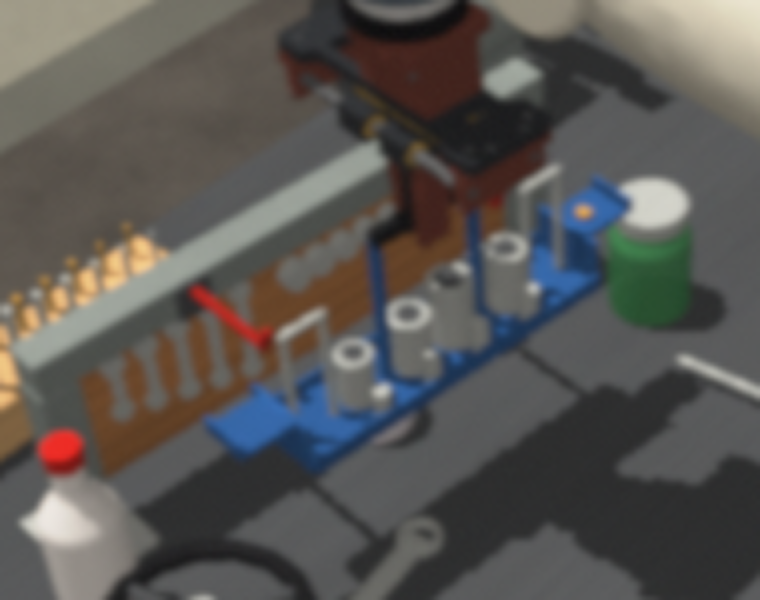

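View pics/t12.png

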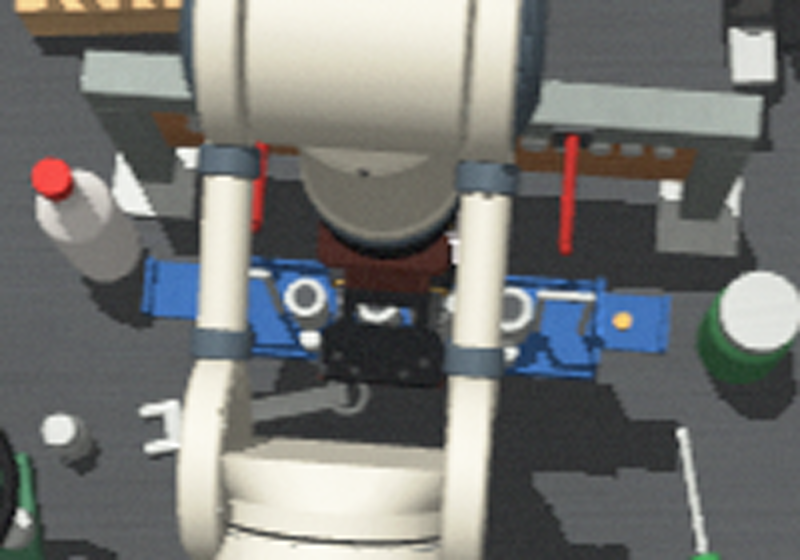

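w12 shows the left hook level along row 70, tip at (344,69), parallel to the rack's x. The held eye's top wire spans rows 26 to 101 at column 277. I'll compute the y offset.

```bash
python3 - <<'E'
from h import *
from cell import env
import pickle,m2
s,c=pickle.load(open("w12.pkl","rb"))
rz=s["tool_pos"][2]-.1063
ex=np.array([.9951,-.0992]);ey=np.array([.0992,.9951])
mid=np.array([.6365,-.0264])
fr=lambda p,o:np.array([(p[:2]-o)@ex,(p[:2]-o)@ey]).round(4)
for v in(26,101): print("eye in tcp frame",fr(onz(c,277,v,rz+.095),s["tool_pos"][:2]),"rail",fr(onz(c,277,v,rz+.095),mid))
im=cv2.imread("pics/w12.png")
for A,p,q in m2.reds(im): print(A,p,q,fr(onz(c,*p,.174),mid),fr(onz(c,*q,.174),mid))
# brass in side: crop (583,211) off (120,120); eye tops in side crop
cs=env.calibration("side");T=lambda x,y:((x+.5)/4-.5+120,(y+.5)/4-.5+120)
for n,p in{"eyeA_hi":(275,335),"eyeA_lo":(325,312),"eyeB_hi":(520,190),"eyeB_lo":(560,168)}.items(): print(n,fr(onz(cs,*T(*p),rz+.095),s["tool_pos"][:2]))
print("hooks side", [ (fr(onz(cs,*p,.174),mid),fr(onz(cs,*q,.174),mid)) for A,p,q in [(0,(225.6,158.7),(244,169.8)),(0,(167.7,192.4),(185.8,204.8))]])
ct=env.calibration("top");print("brass",fr(onz(ct,170+(622.5)/4-.5,75+320.5/4-.5,rz+.039),s["tool_pos"][:2]))
E
```

```text
eye in tcp frame [-0.0005  0.116 ] rail [-0.0678  0.1166]
eye in tcp frame [-0.0005  0.0827] rail [-0.0678  0.0834]
1707 [337.   70.5] [470.   70.6] [-0.0306  0.1024] [0.0517 0.1023]
eyeA_hi [0.0037 0.1159]
eyeA_lo [-0.0015  0.0815]
eyeB_hi [ 0.0007 -0.0833]
eyeB_lo [-0.0011 -0.1177]
hooks side [(array([ 0.0533, -0.0991]), array([-0.0193, -0.1032])), (array([0.0527, 0.1015]), array([-0.0181,  0.0967]))]
brass [ 0.0015 -0.1413]
```

Eye A sits at rail y 0.100 and hook A at about 0.1015, so I'll shift +1 mm in y. Then advance 7.6 cm above the tips.

>>> {"method": "move_arm", "body": {
  "increments": [
    [[-1,0,0.1,0.8,0,0,0],[-1,0,0,1.5,0,0,0],[-1,0,0,1.8,0,0,0],[-1,0,0,1.7,0,0,0],[-1,0,0,1.2,0,0,0],[-1,0,0,0.6,0,0,0],[-1,0,0,0,0,0,0],[-1,0,0,0,0,0,0]]
  ]
}}

```text
time: 19.75
tool_pos: [0.6454, -0.0258, 0.2347]
orientation: [8.8, 89.9, 3.1]
ft_force: [-0.3, -1.0, -5.2]
opening: 0.11
```

```bash
python3 snap.py w13; python3 - <<'E'
from h import *
from cell import env
s=env.sense();print(s["opening"]*88,s["ft_force"].round(1),s["wrist_torque"].round(2),s["tool_pos"].round(4))
print(plan(s,[.6433,-.0256,.1955],-5.69))
S=env.snapshot("side")
cv2.imwrite("pics/s13.png",cv2.resize(S[120:270,120:310],None,fx=4,fy=4,interpolation=2))
E
```

```text
[ 0.64544743 -0.0257916   0.23465269]
9.60304198409864 [ 0.3  0.3 -6.9] [ 0.01 -0.08 -0.06] [ 0.6453 -0.0258  0.2349]
(array([ 3.94, -0.  , -0.21]), array([-0.0005,  0.002 , -0.0003]))
```

View pics/w13.png

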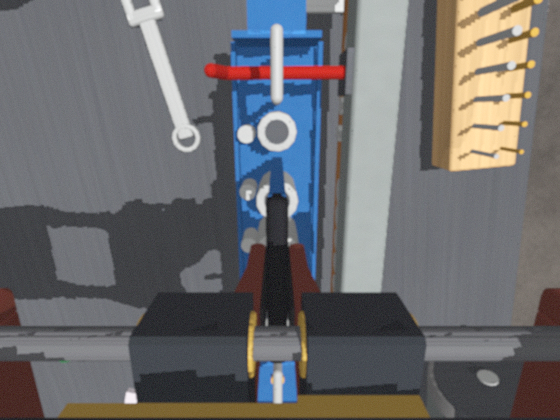

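View pics/s13.png

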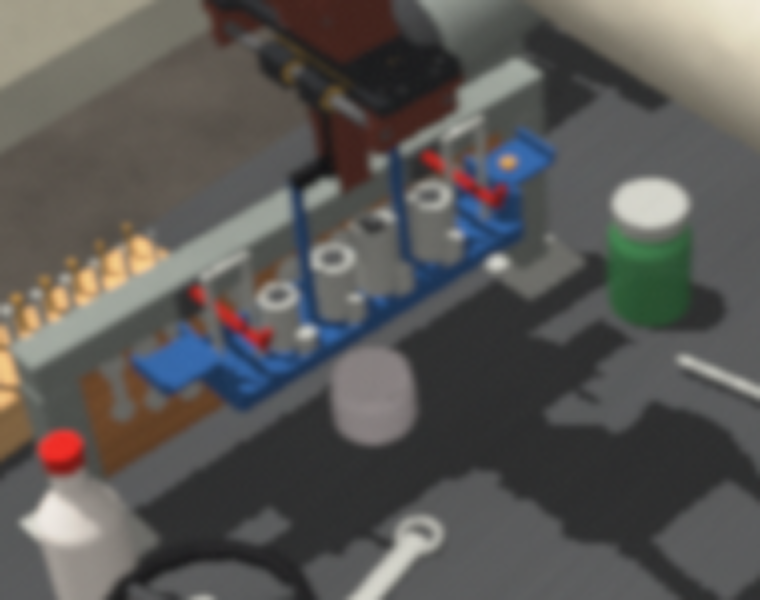

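Both red hooks now pass through the eyes, seen at (212–343,71) in the wrist view and in the side view. I'll lower it.

>>> {"method": "move_arm", "body": {
  "increments": [
    [[-1,0.6,0,0,0,0.002,0],[-1,0.9,0,0,0,0,0],[-1,0.8,0,0,0,0,0],[-1,0.6,0,0,0,0,0],[-1,0.4,0,0,0,0,0],[-1,0,0,0,0,0,0],[-1,0,0,0,0,0,0]]
  ]
}}

```text
time: 20.55
tool_pos: [0.6457, -0.0259, 0.2018]
orientation: [48.9, 90.0, 43.2]
ft_force: [-0.1, -0.0, -5.3]
opening: 0.108
```

>>> {"method": "move_arm", "body": {
  "increments": [
    [[-1,0.2,0,0,0,0,0],[-1,0.2,0,0,0,0,0],[-1,0,0,0,0,0,0],[-1,0,0,0,0,0,0]]
  ]
}}

```text
time: 20.95
tool_pos: [0.6457, -0.0259, 0.1977]
orientation: [98.9, 90.0, 93.2]
ft_force: [-0.2, -0.1, -5.2]
opening: 0.109
```

>>> {"method": "move_arm", "body": {
  "increments": [
    [[-1,0.1,0,0,0,0,0],[-1,0.1,0,0,0,0,0],[-1,0,0,0,0,0,0],[-1,0,0,0,0,0,0]]
  ]
}}

```text
time: 21.35
tool_pos: [0.6457, -0.0259, 0.1956]
orientation: [97.1, 90.0, 91.4]
ft_force: [0.2, -0.3, -5.8]
opening: 0.108
```

>>> {"method": "move_arm", "body": {
  "increments": [
    [[-1,0.1,0,0,0,0,0],[-1,0,0,0,0,0,0],[-1,0,0,0,0,0,0]]
  ]
}}

```text
time: 21.65
tool_pos: [0.6458, -0.0259, 0.1951]
orientation: [21.0, 90.0, 15.3]
ft_force: [0.6, 0.0, -4.2]
opening: 0.112
```

>>> {"method": "move_arm", "body": {
  "increments": [
    [[-1,0.1,0,0,0,0,0],[-1,0,0,0,0,0,0],[-1,0,0,0,0,0,0]]
  ]
}}

```text
time: 21.95
tool_pos: [0.6459, -0.0259, 0.1948]
orientation: [10.7, 89.9, 5.0]
ft_force: [-1.4, 1.3, 2.0]
opening: 0.113
```

```bash
python3 snap.py w14; python3 - <<'E'
from h import *
from cell import env
s=env.sense();print(s["opening"]*88,s["ft_force"].round(1),s["wrist_torque"].round(2),s["tool_pos"].round(4))
S=env.snapshot("side")
cv2.imwrite("pics/s14.png",cv2.resize(S[120:270,120:310],None,fx=4,fy=4,interpolation=2))
E
```

```text
[ 0.64585138 -0.02589576  0.19481741]
10.018221008581781 [-1.6 -0.3  2.8] [ 0.    0.22 -0.08] [ 0.6458 -0.0259  0.1948]
```

View pics/w14.png

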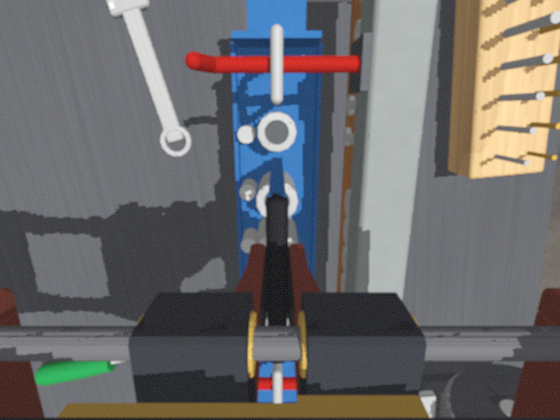

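View pics/s14.png

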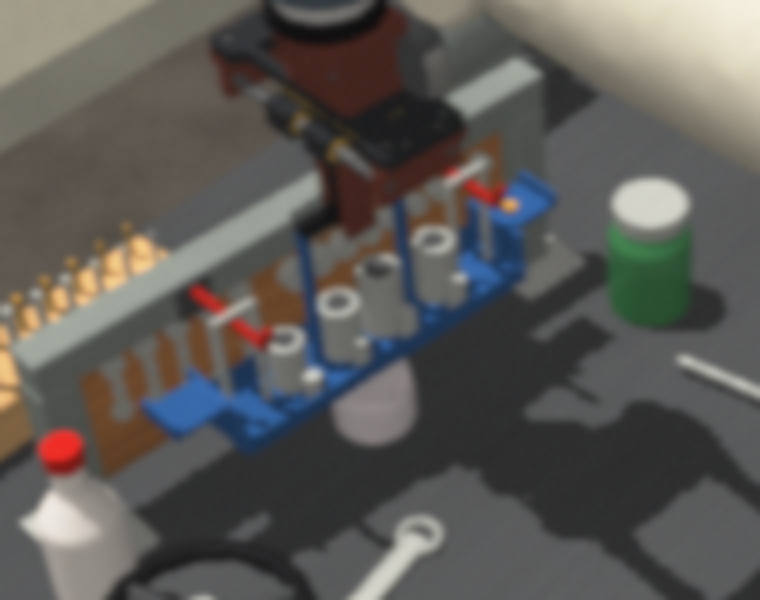

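Both wires lie on the red bars, the left at (277,63) and the right at (277,384) in w14. The side view agrees, and the wrist no longer carries the weight (−6 N to +2.8 N). I'll release it and rise straight up.

>>> {"method": "move_arm", "body": {
  "increments": [
    [[-0.4,0,0,0,0,0,0],[-0.4,0,0,0,0,0,0],[-0.4,0,0,0,0,0,0],[-0.4,0,0,0,0,0,0],[-0.4,-0.5,0,0,0,0,0],[-0.4,-1.5,0,0,0,0,0],[-0.4,-2,0,0,0,0,0],[-0.4,-3,0,0,0,0,0],[-0.4,-3,0,0,0,0,0],[-0.4,-3,0,0,0,0,0],[-0.4,0,0,-2,0,0,0],[-0.4,0,0,-4,0,0,0],[-0.4,0,0,-4,0,0,0],[-0.4,0,0,-4,0,0,0],[-0.4,0,0,-3,0,0,0],[-0.4,0,0,0,0,0,0],[-0.4,0,0,0,0,0,0],[-0.4,0,0,0,0,0,0]]
  ]
}}

```text
time: 23.85
tool_pos: [0.4773, -0.0091, 0.324]
orientation: [16.5, 90.0, 10.8]
ft_force: [0.7, -0.5, -0.1]
opening: 0.296
```

```bash
python3 - <<'E'
from h import *
from cell import env
s=env.sense();print(s["opening"]*88,s["ft_force"].round(1),s["tool_pos"].round(4))
S=env.snapshot("side");t=env.snapshot("top");S2=env.snapshot("side")
print("motion diff",cv2.absdiff(S,S2)[120:270,120:310].max())
cv2.imwrite("pics/s15.png",cv2.resize(S2[120:270,120:310],None,fx=4,fy=4,interpolation=2))
cv2.imwrite("pics/t15.png",t)
E
```

```text
26.071393409575265 [ 0.7 -0.5 -0.1] [ 0.4773 -0.0091  0.324 ]
motion diff 19
```

View pics/s15.png

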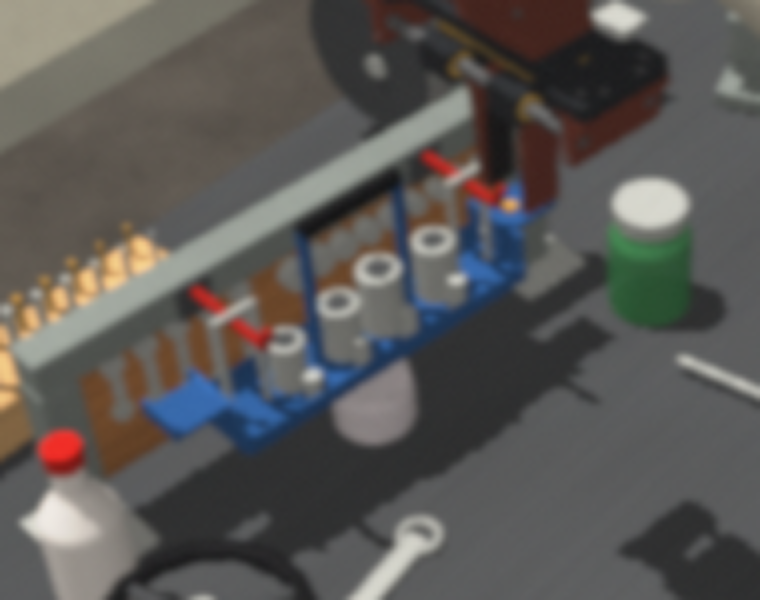

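View pics/t15.png

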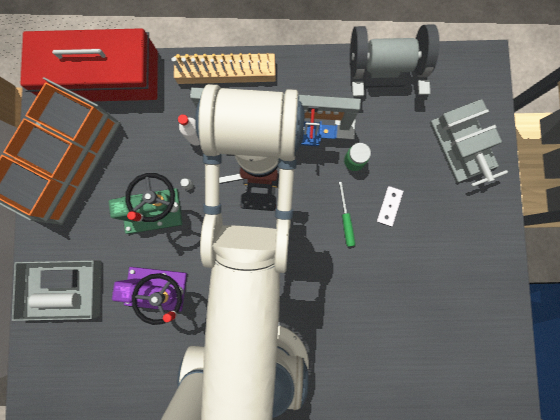

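Hanging and released. I'll wait briefly and recheck for swing before handing in.

>>> {"method": "move_arm", "body": {
  "increments": [
    [[-0.4,0,0,0,0,0,0],[-0.4,0,0,0,0,0,0],[-0.4,0,0,0,0,0,0],[-0.4,0,0,0,0,0,0],[-0.4,0,0,0,0,0,0],[-0.4,0,0,0,0,0,0],[-0.4,0,0,0,0,0,0],[-0.4,0,0,0,0,0,0],[-0.4,0,0,0,0,0,0],[-0.4,0,0,0,0,0,0],[-0.4,0,0,0,0,0,0],[-0.4,0,0,0,0,0,0]]
  ]
}}

```text
time: 25.2
tool_pos: [0.4765, -0.009, 0.3237]
orientation: [73.1, 90.0, 67.3]
ft_force: [0.2, 1.2, 0.1]
opening: 0.3
```

```bash
python3 - <<'E'
from h import *
from cell import env
a=[env.snapshot("side")[165:235,145:215] for _ in range(6)]
print([int(cv2.absdiff(a[0],x).max()) for x in a[1:]],[float(cv2.absdiff(a[0],x).mean().round(2)) for x in a[1:]])
old=cv2.resize(cv2.imread("pics/s15.png"),None,fx=.25,fy=.25,interpolation=3)[45:115,25:95]
print("vs s15 mean",cv2.absdiff(old,a[0]).mean())
s=env.sense();print(s["time"],s["ft_force"].round(1))
c=env.calibration("side");print(c["fov_y"])
# brass/blue centroid
E
```

```text
[3, 4, 4, 4, 4] [0.4, 0.4, 0.4, 0.4, 0.41]
vs s15 mean 0.5129251700680272
25.5 [-0.2  0.2  0.6]
45.28278543097763
```

The rack hangs still (only sensor noise between frames). Handing in.

```bash
python3 -c "
from cell import env
print(env.sign_off())"
```

```text
the job is handed in; nothing more can be done
None
```

The rack is hanging by both wire eyes on the two red hooks, and the job was handed in at about 25.5 s; no verdict was reported.

- **Press:** I unscrewed the green press about 270° by its crank. The hub top rose from about 0.224 m to 0.2395 m, so the ram is about 15 mm up, against the 8.5 mm needed.
- **Carrying:** I gripped the rack by its handle (9.9 mm measured on the 10 mm bar). I lifted it a few millimetres, drew it out along its own −y with almost no sideways force, and carried it to the rail.
- **Hanging:** I lowered it over the hooks until the wrist force went from −6 N to about +2.8 N, then released and backed away.

**Last checks:**
- The side and wrist views taken before release showed both wires on the bars behind the tips. The side view after release showed the same.
- Frames taken 0.05 to 0.25 s apart differed only by noise, so the rack hangs still. One earlier pair showed a larger difference (19) with the arm in the picture; the recheck was clean.
- The gripper reads no load and touches nothing.
- I saw no bystander displaced in the final views. The spanner was partly hidden behind the arm in the last top view, but nothing came near it.
- The handle height measured from two wrist views came out about 4 mm above the text's value; I used the text's height for the grasp.

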